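# Switch the wash selector over to the square bottle

### The job

Switch the analyser's wash line over to the square bottle: pull the selector knob up to unlock it, turn it until its nose points to the mark on the square bottle's side, and push it back down fully home in its notch there. The notch can lie some degrees either side of its mark, so find it by feel, gently: never force the knob round while it is locked, nor press it hard where it does not go in. Leave the bottle and the jar where they stand, and let go of the knob.

Things in the scene. Friction and masses are not known exactly. Their poses are not given: they have to be found in the camera images.
- selector: wash selector, fixed: white tray 150 (x) x 400 (y) x 12 mm, in its middle a valve block 130 x 120 mm, top 55 mm over the bench. Origin: underside's centre, below the knob's axis; -x is its front, y left, z up. Black marks on the block's top 48 mm from the axis: one at the front (knob angle 0), one 1.2 rad to either side. Bottle bays 36 mm forward and 145 mm left (+y) or right (-y) of the axis.
- selector_axis (a point): point on the knob's axis at the level of the block's top, 55 mm over the bench; does not move with the knob
- knob: grey knob: round skirt 72 mm across, 1 to 9 mm over the block's top, and on it a grip bar 44 mm long, 14 mm wide, from 9 to 39 mm over the block's top (knob home); one end is a pointed nose, with a white line on top. Origin: on the axis, at the block's top when home; moves with the knob. -x points along the bar to the nose, y across the bar, z up.
- knob_grip (a point): centre of the grip bar's flats on the axis, 26 mm above the knob's origin
- pull (a joint): how far the knob is pulled up, m: 0 home, 0.016 at the top stop. It moves stiffly (about 4 N) and stays where left, no spring. A key 10 mm long below it, 31 mm from the axis, locks it: it turns only when pulled up over 10 mm (pull to 13-15 mm). Pushed down anywhere but at a notch, the key comes to rest on a hard land at about 10 mm.
- turn (a joint): knob angle, rad, 0 with the nose at the front mark, growing counter-clockwise from above: +1.2 is the right (-y) mark, -1.2 the left (+y) mark. Starts near 0, locked in the front notch (play about 0.11 either way). Friction 0.04 N m. The unseen notch at each side mark lies anywhere up to 0.25 rad either side of the mark and takes the key within about 0.06 of its middle.
- square_bottle_center (a point): middle of the square white bottle (62 x 62 mm, 104 mm tall with its black cap; this point 50 mm over its foot), standing loose in one of the two bays
- round_jar_center (a point): middle of the round white jar (66 mm across, 85 mm tall; this point 42 mm over its foot), standing loose in the other bay
Mind the look-alikes: they are no part of the job. What is shaped like the part that bears square_bottle_center but orange is not meant.

How it is judged (in metres and radians):
On the way, in this order (a step that is already met when the one before it is completed fails the run):
1. the knob is pulled up over 10.5 mm, clear of the front notch (still within 0.25 rad of it) (value of joint pull above 0.0105 m and value of joint turn between -0.25 and 0.25 rad), for 0.05 s.
2. pulled up, it is turned to within 0.35 rad of the mark on the square bottle's side (value of joint pull above 0.008 m and ((y of square_bottle_center in the frame of selector below 0 m and value of joint turn between 0.85 and 1.55 rad) or (y of square_bottle_center in the frame of selector above 0 m and value of joint turn between -1.55 and -0.85 rad))), for 0.05 s.
At the end, for the whole second after the job is handed in: the knob is pushed home (pulled up less than 1.5 mm) in the notch at the mark on the square bottle's side (knob angle within 0.35 rad of that mark), at rest and released (value of joint pull below 0.0015 m and ((y of square_bottle_center in the frame of selector below 0 m and value of joint turn between 0.85 and 1.55 rad) or (y of square_bottle_center in the frame of selector above 0 m and value of joint turn between -1.55 and -0.85 rad)) and velocity of joint turn between -0.05 and 0.05 rad/s); the robot touches nothing.
It fails at once if the knob is forced: its key bears on the lands or notch walls with more than 25 N (contact force between knob and selector above 25 N).
It fails at once if the square bottle or the round jar is shifted over 25 mm (distance of any of square_bottle_center, round_jar_center from where it was at the start of the episode above 0.025 m).
It also fails if it takes over 51 s, if anything falls off the work surface, if the arm or the gripper's body presses on something with over 40 N, if the wrist force passes 120 N, or if a joint passes its speed limit or range.

### The arm

A 6-joint arm with a two-finger parallel gripper is mounted at the origin on the work surface. World frame = base frame: x ahead of the robot, y to its left, z up, the work surface at z = 0. Lengths are in m, angles in degrees, forces in N, time in s.
With the tool pointing down it reaches from about 0.325 to 0.9 m from the base axis. Payload 6.1 kg.
Tool frame: the origin (TCP) lies on the centre line of the jaws, within the pads' length; the fingertips stand 19 mm ahead of it and the grasp point (between the pads) is the TCP; z points along the fingers, y is the direction in which the jaws open and shut (so a half turn about z gives the same grasp; the last joint's range is limited). The gripper opens to 87 mm and grips with 3 to 60 N. Pads are 19 mm wide; open, the fingers measure 117 mm over their backs; the gripper's body (75 mm by 190 mm) begins 51 mm behind the grasp point.
Start: joints at [-72.485, 12.628, 87.462, -0, 79.91, -7.225], TCP at [0.262, -0.568, 0.242] pointing down, gripper open.
Joint ranges: [-170.65, 170.65], [-52.31, 119.04], [5.05, 147.46], [-71.25, 251.25], [11.57, 151.72], [-153.62, 153.62]. Speed limits (degrees/s): [147.25, 147.25, 172.46, 180, 180, 180].

### API

Orientations are given as a 3x3 rotation matrix whose columns are the frame's x, y, z axes.
In Python, from rig import manip, viewer, job gives the robot as it stands.
- The arm moves only by the tool play_rows, never from a script. Its argument "rows" is a list of rows, each an object with "dp": the shift along the tool's x, y, z in cm, a list of three; "rot": the turn, a rotation vector about the tool's x, y, z in degrees, a list of three; "claw": the closure, from 0 (fully open) to 1 (shut). In form: [{"dp": [x, y, z], "rot": [ax, ay, az], "claw": claw}, ...]. A call has 1 to 12 rows; each row shifts and turns the commanded pose from where the row before left it, along the tool's axes as they then stand; what a row does not reach is not made up. A row lasts 1/8 s, in which the tool goes at most 62.5 mm and 10.7 degrees, less where a joint would pass 70% of its speed; a pose out of reach is approached as far as the arm can. A call is refused whole if a number of a shift passes 6.25 or a number of a turn 10.7, either way. A call with a gripper value outside its range is refused whole. The fingers move at their own pace and stop on an object; "force" is the grip in N (left out, the last holds). Time passes only in rows, so rows that do not move let the fingers close. It gives the time, the measured TCP pose, the force and the opening at its end, in the units of the state.
- manip.get_state(): the state, without advancing time (a new reading comes with each control period).
- viewer.capture(name): name is "side" or "top"; returns the picture (480x640x3 uint8, blue, green, red); there is no depth.
- viewer.camera_model(name): a dict with "fx", "fy", "cx", "cy" (pixels), "extrinsics" (4x4, takes a point from world to camera coordinates). Camera axes: x right, y up, looking along -z (the intrinsics and any distortion apply to the point x, -y, -z); pixel columns grow to the right and rows downward; lengths in m; the calibration is good to about 2 mm. A picture is of the moment at which its call begins. camera_model takes no time and is no camera call.
- job.hand_in(): hands the job in, once; it reports no verdict.
The state is a dict: "clock": time; "q": joint angles; "qd": joint speeds; "joint_torque": joint torques, N m; "tool_pos": TCP position; "eef_rot": TCP orientation; "wrist_force": force on the tool from outside, world axes, zero at the start; "wrist_torque": the same for the moment, N m; "width": finger opening in m.
Only numpy, scipy, OpenCV 4.12 (cv2) and the standard library are available. Lean on these libraries where they do the work, as an engineer would, in place of code of your own. Each camera call takes 0.05 s, during which the arm holds its last target. There are 200 camera calls.

## Working session

There is one attempt and no reset: what is moved stays moved. The work goes in short steps, Python scripts to look and compute and a tool call to move; the robot and the scene stay as the last step left them, time stands still between calls to the robot, and variables do not carry over. Pictures are saved under pics/ and viewed, about 8 in all and at most 12, crops included, and the job is handed in when it is done.

Besides the shell and the picture viewer there is one more tool, called after "Call:" as name(argument=value, ...) on one line, values as JSON. play_rows: Moves the arm, as the interface text tells. Its arguments: {"type":"object","properties":{"rows":{"type":"array","items":{"type":"object","properties":{"dp":{"type":"array","items":{"type":"number"}},"rot":{"type":"array","items":{"type":"number"}},"claw":{"type":"number"}}}},"force":{"type":"number"}},"required":["rows"]}

```bash
mkdir -p pics; python3 - <<'E'
from rig import manip, viewer
import cv2,numpy as np
for n in("top","side"):
    cv2.imwrite(f"pics/{n}0.png",viewer.capture(n)); m=viewer.camera_model(n); print(n,{k:(np.round(v,4).tolist()) for k,v in m.items()})
s=manip.get_state();print(s)
E
```

```text
top {'fx': 475.4796, 'fy': 475.4796, 'cx': 322.7277, 'cy': 236.0852, 'extrinsics': [[0.0083, -0.9992, -0.0386, -0.0174], [0.9947, 0.0043, 0.1028, -0.5672], [-0.1026, -0.0393, 0.9939, -0.713], [0.0, 0.0, 0.0, 1.0]]}
side {'fx': 505.5655, 'fy': 505.5655, 'cx': 320.2863, 'cy': 240.1401, 'extrinsics': [[-0.8776, -0.4794, -0.005, 0.4793], [0.2367, -0.4423, 0.8651, -0.2286], [-0.4169, 0.758, 0.5016, -0.6195], [0.0, 0.0, 0.0, 1.0]]}
{'clock': 0.1, 'q': array([-7.24834896e+01,  1.26710397e+01,  8.75179602e+01,  9.63976231e-04,
        7.99092661e+01, -7.22589232e+00]), 'qd': array([ 0.04886571, -0.18950892, -0.20858231,  0.04208764,  0.15719547,
        0.04614091]), 'joint_torque': array([ 1.12306272e-03, -4.95946062e+01, -3.88519442e+01,  7.01493071e-02,
        5.15381328e-02, -5.48047956e-05]), 'tool_pos': array([ 0.26142511, -0.56713799,  0.24055473]), 'eef_rot': array([[ 9.08199977e-01,  4.18536202e-01, -5.00404223e-04],
       [ 4.18536436e-01, -9.08198525e-01,  1.64052068e-03],
       [ 2.32150917e-04, -1.69935824e-03, -9.99998529e-01]]), 'wrist_force': array([ 0.96648199, -1.57981493, -0.55146048]), 'wrist_torque': array([-0.03128657,  0.04237579, -0.08264977]), 'width': 0.0872318350637916}
```

View pics/top0.png

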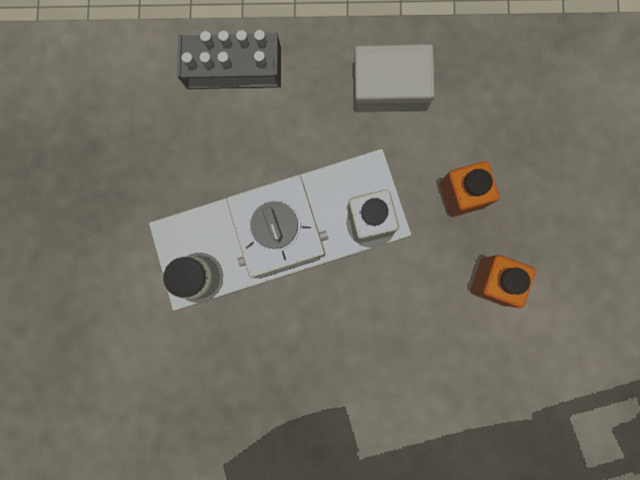

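View pics/side0.png

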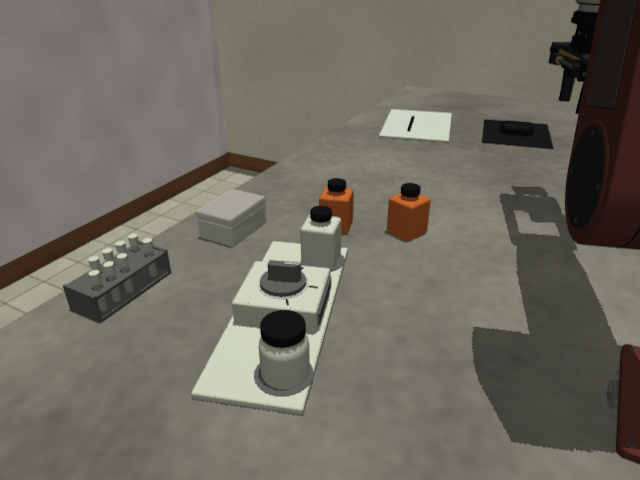

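Top view: selector with tray corners at about (150,223), (382,150), (411,236) and (174,310). The square white bottle is at (374,213), on the right (-y) side, so the target is +1.2. The round jar is at (188,277) and the knob at (274,225). The side view agrees.

```bash
cat > h.py <<'E'
import numpy as np,cv2
from rig import manip,viewer
def ray(n,u,v,z):
    m=viewer.camera_model(n);E=np.array(m["extrinsics"]);R=E[:3,:3];c=-R.T@E[:3,3]
    d=R.T@np.array([(u-m["cx"])/m["fx"],-(v-m["cy"])/m["fy"],-1.]);return c+d*(z-c[2])/d[2]
def proj(n,p):
    m=viewer.camera_model(n);E=np.array(m["extrinsics"]);q=E[:3,:3]@np.asarray(p)+E[:3,3]
    return m["cx"]+m["fx"]*q[0]/-q[2], m["cy"]-m["fy"]*q[1]/-q[2]
E
python3 - <<'E'
from h import *
c=np.array([ray("top",u,v,.012)[:2] for u,v in((150,223),(382,150),(411,236),(174,310))])
print(c, c.mean(0)); 
d=(c[0]-c[1])+(c[3]-c[2]);print("y dir",np.degrees(np.arctan2(d[1],d[0]))-90, np.linalg.norm(c[0]-c[1]),np.linalg.norm(c[1]-c[2]))
im=cv2.imread("pics/top0.png")[160:290,215:345];cv2.imwrite("pics/topc.png",cv2.resize(im,None,fx=4.6,fy=4.6,interpolation=cv2.INTER_CUBIC))
im=cv2.imread("pics/side0.png")[200:340,220:360];cv2.imwrite("pics/sidec.png",cv2.resize(im,None,fx=4,fy=4,interpolation=cv2.INTER_CUBIC))
E
```

```text
[[ 0.58920566  0.26768494]
 [ 0.70956057 -0.10802312]
 [ 0.56979976 -0.15317187]
 [ 0.44988962  0.22249628]] [0.5796139  0.05724656]
y dir 17.73254279809055 0.3945147033961606 0.14687237344987134
```

View pics/topc.png

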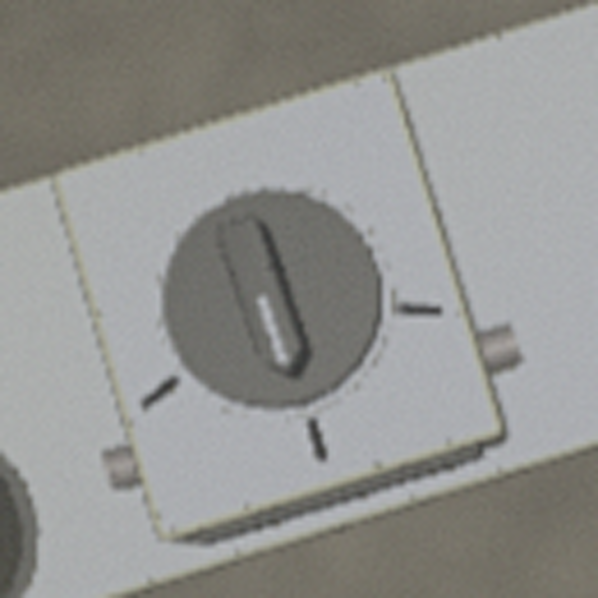

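View pics/sidec.png

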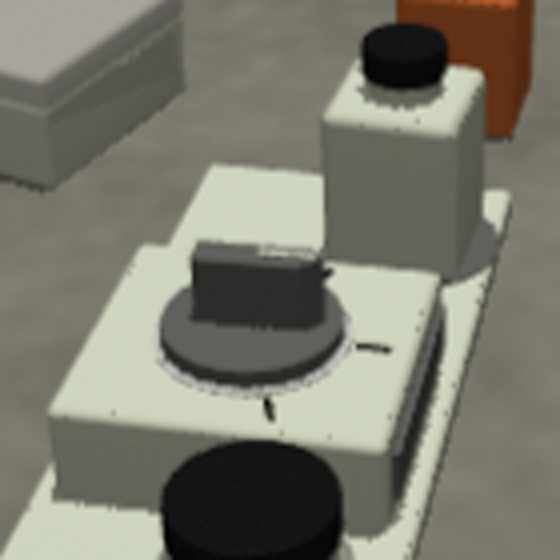

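```bash
python3 - <<'E'
from h import *
def P(x,y,z,s=4.6): return ray("top",215+(x+.5)/s-.5,160+(y+.5)/s-.5,z)[:2]
def Q(x,y,z): return ray("side",220+(x+.5)/4-.5,200+(y+.5)/4-.5,z)[:2]
print("skirt top",P(272,299,.064)); 
t,n=P(238,222,.094),P(291,377,.094);print("bar",t,n,(t+n)/2,np.linalg.norm(t-n)); d=t-n;print("bar yaw +x",np.degrees(np.arctan2(d[1],d[0])))
mk={0:[(311,420),(322,459)],-1:[(178,378),(144,408)],1:[(398,307),(441,311)]}
m={k:np.mean([P(*q,.055) for q in v],0) for k,v in mk.items()};print(m)
# fit axis+yaw
from scipy.optimize import least_squares
def mod(p): return np.concatenate([m[k]-(p[:2]-.048*np.array([np.cos(p[2]+1.2*k),np.sin(p[2]+1.2*k)])) for k in m])
r=least_squares(mod,[.58,.06,.3]);print("fit",r.x[:2],np.degrees(r.x[2]),r.fun)
b=[P(56,178,.055),P(392,72,.055),P(502,435,.055),P(168,538,.055)];print("block",np.mean(b,0),[np.linalg.norm(b[i]-b[i-1]) for i in range(4)])
print("side skirt",Q(252,323,.064), "side bar",(Q(193,246,.094)+Q(326,256,.094))/2, )
print("bottle cap",ray("top",375,211,.116),"jar",ray("top",186,277,.097))
E
```

```text
skirt top [0.58063404 0.05825641]
bar [0.60103934 0.06507426] [0.55246159 0.04755152] [0.57675046 0.05631289] 0.05164149242939492
bar yaw +x 19.835153586430323
{0: array([0.53554585, 0.04405957]), -1: array([0.55053415, 0.09560422]), 1: array([0.5786357 , 0.01083117])}
fit [0.58111601 0.05879655] 18.227402737430406 [ 2.13229746e-05  2.76903575e-04 -6.79071519e-05 -2.44969685e-04
  4.65841050e-05 -3.19339145e-05]
block [0.58011457 0.05724462] [np.float64(0.1256617503888774), np.float64(0.11717924756500298), np.float64(0.12627004780793205), np.float64(0.11404515506119782)]
side skirt [0.57977129 0.05965286] side bar [0.57882771 0.05362424]
bottle cap [ 0.59338268 -0.08906499  0.116     ] jar [0.50105589 0.17722894 0.097     ]
```

Call:
play_rows(rows=[{"dp":[4.59,-3.62,0.4]},{"dp":[4.59,-3.62,0.4]},{"dp":[4.59,-3.62,0.4]},{"dp":[4.59,-3.62,0.4]},{"dp":[4.59,-3.62,0.4]},{"dp":[4.59,-3.62,0.4]},{"dp":[4.59,-3.62,0.4]},{"dp":[4.59,-3.62,0.4]},{"dp":[4.59,-3.62,0.4]},{"dp":[4.59,-3.62,0.4]},{"dp":[4.59,-3.62,0.4]},{"dp":[4.59,-3.62,0.4]}], force=20)

```text
validation failed for argument at $.ro...
```

Call:
play_rows(rows=[{"dp":[4.59,-3.62,0.4],"rot":[0,0,0],"claw":0},{"dp":[4.59,-3.62,0.4],"rot":[0,0,0],"claw":0},{"dp":[4.59,-3.62,0.4],"rot":[0,0,0],"claw":0},{"dp":[4.59,-3.62,0.4],"rot":[0,0,0],"claw":0},{"dp":[4.59,-3.62,0.4],"rot":[0,0,0],"claw":0},{"dp":[4.59,-3.62,0.4],"rot":[0,0,0],"claw":0},{"dp":[4.59,-3.62,0.4],"rot":[0,0,0],"claw":0},{"dp":[4.59,-3.62,0.4],"rot":[0,0,0],"claw":0},{"dp":[4.59,-3.62,0.4],"rot":[0,0,0],"claw":0},{"dp":[4.59,-3.62,0.4],"rot":[0,0,0],"claw":0},{"dp":[4.59,-3.62,0.4],"rot":[0,0,0],"claw":0},{"dp":[4.59,-3.62,0.4],"rot":[0,0,0],"claw":0}], force=20)

```text
clock: 1.6
tool_pos: [0.5804, 0.0593, 0.1931]
eef_rot: [[0.908, 0.419, -0.0], [0.419, -0.908, -0.0], [-0.0, 0.0, -1.0]]
wrist_force: [-0.0, -1.7, 0.3]
width: 0.0872
```

Call:
play_rows(rows=[{"dp":[0,0,0],"rot":[0,0,5.4],"claw":0.5},{"dp":[0,0,0],"rot":[0,0,0],"claw":0.5},{"dp":[0,0,0],"rot":[0,0,0],"claw":0.5}])

```text
clock: 1.98
tool_pos: [0.5797, 0.0569, 0.1933]
eef_rot: [[0.943, 0.332, -0.001], [0.332, -0.943, -0.0], [-0.001, -0.0, -1.0]]
wrist_force: [-1.1, 0.2, -0.9]
width: 0.0645
```

```bash
cat > st.py <<'E'
from h import *
s=manip.get_state();R=s["eef_rot"];p=s["tool_pos"]
print("t",s["clock"],"p",p.round(4),"yawx",np.degrees(np.arctan2(R[1,0],R[0,0])).round(2),"tilt",R[:,2].round(4),"F",s["wrist_force"].round(2),"M",s["wrist_torque"].round(3),"w",round(s["width"],4),"q6",s["q"][5].round(1))
print("to axis in tool cm",(100*R.T@(np.array([.5803,.058,.087])-p)).round(2))
E
python3 st.py
```

```text
t 1.975 p [0.5797 0.0569 0.1933] yawx 19.4 tilt [-5.e-04 -1.e-04 -1.e+00] F [-1.1   0.2  -0.86] M [-0.044  0.021 -0.009] w 0.0645 q6 68.5
to axis in tool cm [ 0.1  -0.08 10.63]
```

Call:
play_rows(rows=[{"dp":[0.1,-0.08,2.5],"rot":[0,0,0],"claw":0.5},{"dp":[0,0,2.5],"rot":[0,0,0],"claw":0.5},{"dp":[0,0,2.0],"rot":[0,0,0],"claw":0.5},{"dp":[0,0,1.5],"rot":[0,0,0],"claw":0.5},{"dp":[0,0,1.0],"rot":[0,0,0],"claw":0.5},{"dp":[0,0,0.8],"rot":[0,0,0],"claw":0.5},{"dp":[0,0,0],"rot":[0,0,0],"claw":0.5},{"dp":[0,0,0],"rot":[0,0,0],"claw":0.5}])

```text
clock: 2.98
tool_pos: [0.5812, 0.0585, 0.0912]
eef_rot: [[0.944, 0.331, 0.001], [0.331, -0.944, -0.0], [0.001, 0.0, -1.0]]
wrist_force: [0.4, 0.5, 0.8]
width: 0.0431
```

```bash
python3 st.py; python3 - <<'E'
from h import *
a=viewer.capture("top")[140:300,190:360];b=viewer.capture("side")[160:320,210:380]
cv2.imwrite("pics/c1.png",cv2.resize(np.hstack([a,b]),None,fx=2.35,fy=2.35,interpolation=cv2.INTER_CUBIC))
E
```

```text
t 2.975 p [0.5812 0.0585 0.0912] yawx 19.35 tilt [ 1.1e-03 -1.0e-04 -1.0e+00] F [0.37 0.48 0.8 ] M [ 0.04   0.013 -0.02 ] w 0.0431 q6 68.7
to axis in tool cm [-0.1   0.02  0.41]
```

View pics/c1.png

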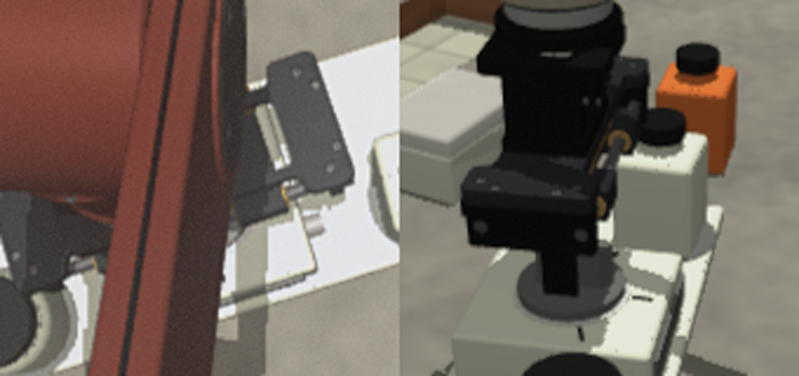

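The fingers straddle the grip bar just above the skirt, and the gripper body clears the bottle and jar. Closing now.

Call:
play_rows(rows=[{"dp":[-0.05,0,0.2],"rot":[0,0,0],"claw":0.7},{"dp":[0,0,0],"rot":[0,0,0],"claw":0.8},{"dp":[0,0,0],"rot":[0,0,0],"claw":1},{"dp":[0,0,0],"rot":[0,0,0],"claw":1},{"dp":[0,0,0],"rot":[0,0,0],"claw":1},{"dp":[0,0,0],"rot":[0,0,0],"claw":1},{"dp":[0,0,0],"rot":[0,0,0],"claw":1}], force=20)

```text
clock: 3.95
tool_pos: [0.5802, 0.0584, 0.0886]
eef_rot: [[0.944, 0.331, -0.0], [0.331, -0.944, 0.0], [-0.0, -0.0, -1.0]]
wrist_force: [-0.3, -0.1, 1.5]
width: 0.0138
```

```bash
python3 st.py
```

```text
t 3.95 p [0.5802 0.0584 0.0886] yawx 19.34 tilt [-0.e+00  1.e-04 -1.e+00] F [-0.34 -0.12  1.54] M [ 0.111  0.085 -0.079] w 0.0138 q6 68.7
to axis in tool cm [-0.    0.04  0.16]
```

Call:
play_rows(rows=[{"dp":[0,0,-0.2],"rot":[0,0,0],"claw":1},{"dp":[0,0,-0.2],"rot":[0,0,0],"claw":1},{"dp":[0,0,-0.2],"rot":[0,0,0],"claw":1},{"dp":[0,0,-0.2],"rot":[0,0,0],"claw":1},{"dp":[0,0,-0.2],"rot":[0,0,0],"claw":1},{"dp":[0,0,-0.2],"rot":[0,0,0],"claw":1},{"dp":[0,0,-0.2],"rot":[0,0,0],"claw":1},{"dp":[0,0,0],"rot":[0,0,0],"claw":1},{"dp":[0,0,0],"rot":[0,0,0],"claw":1}], force=30)

```text
clock: 5.08
tool_pos: [0.5802, 0.0584, 0.1029]
eef_rot: [[0.944, 0.331, -0.0], [0.331, -0.944, 0.0], [-0.0, -0.0, -1.0]]
wrist_force: [-0.6, 0.4, -1.6]
width: 0.0138
```

```bash
python3 st.py; python3 - <<'E'
from h import *
b=viewer.capture("side")[160:320,210:380]
cv2.imwrite("pics/c2.png",cv2.resize(b,None,fx=3.5,fy=3.5,interpolation=cv2.INTER_CUBIC))
E
```

```text
t 5.075 p [0.5802 0.0584 0.1029] yawx 19.34 tilt [-0.  0. -1.] F [-0.55  0.42 -1.62] M [0.195 0.03  0.032] w 0.0138 q6 68.7
to axis in tool cm [-0.    0.04  1.59]
```

View pics/c2.png

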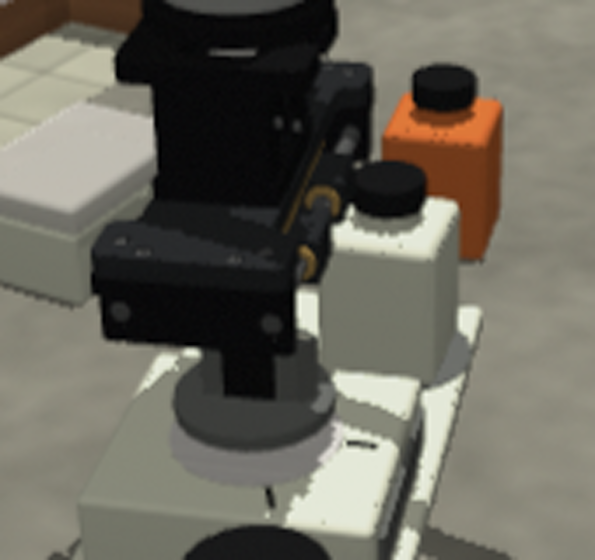

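The knob is up about 14 mm. Turning counter-clockwise, a short stretch first.

Call:
play_rows(rows=[{"dp":[0,0,0],"rot":[0,0,-3],"claw":1},{"dp":[0,0,0],"rot":[0,0,-4],"claw":1},{"dp":[0,0,0],"rot":[0,0,-4],"claw":1},{"dp":[0,0,0],"rot":[0,0,-4],"claw":1},{"dp":[0,0,0],"rot":[0,0,0],"claw":1}])

```text
clock: 5.75
tool_pos: [0.5804, 0.0581, 0.1029]
eef_rot: [[0.826, 0.564, 0.0], [0.564, -0.826, -0.0], [0.0, 0.001, -1.0]]
wrist_force: [0.0, -0.5, 0.2]
width: 0.0141
```

```bash
python3 st.py
```

```text
t 5.75 p [0.5804 0.0581 0.1029] yawx 34.31 tilt [ 4.e-04 -4.e-04 -1.e+00] F [ 0.01 -0.51  0.24] M [-0.028  0.074  0.018] w 0.0141 q6 53.7
to axis in tool cm [-0.02  0.01  1.59]
```

Forces stay low. Continuing to the start of the search range, yaw ~74.3°.

Call:
play_rows(rows=[{"dp":[0,0,0],"rot":[0,0,-5],"claw":1},{"dp":[0,0,0],"rot":[0,0,-5],"claw":1},{"dp":[0,0,0],"rot":[0,0,-5],"claw":1},{"dp":[0,0,0],"rot":[0,0,-5],"claw":1},{"dp":[0,0,0],"rot":[0,0,-5],"claw":1},{"dp":[0,0,0],"rot":[0,0,-5],"claw":1},{"dp":[0,0,0],"rot":[0,0,-5],"claw":1},{"dp":[0,0,0],"rot":[0,0,-5],"claw":1},{"dp":[0,0,0],"rot":[0,0,0],"claw":1}])

```text
clock: 6.88
tool_pos: [0.5809, 0.0578, 0.1029]
eef_rot: [[0.272, 0.962, 0.002], [0.962, -0.272, -0.001], [-0.0, 0.002, -1.0]]
wrist_force: [2.7, -1.5, -2.2]
width: 0.0135
```

```bash
python3 st.py; python3 - <<'E'
from h import *
a=viewer.capture("top")[140:300,190:360];b=viewer.capture("side")[160:320,210:380]
cv2.imwrite("pics/c3.png",cv2.resize(np.hstack([a,b]),None,fx=2.35,fy=2.35,interpolation=cv2.INTER_CUBIC))
E
```

```text
t 6.875 p [0.5809 0.0578 0.1029] yawx 74.22 tilt [ 1.7e-03 -9.0e-04 -1.0e+00] F [ 2.69 -1.48 -2.23] M [-0.439 -0.541  0.018] w 0.0135 q6 13.8
to axis in tool cm [ 0.01 -0.07  1.59]
```

View pics/c3.png

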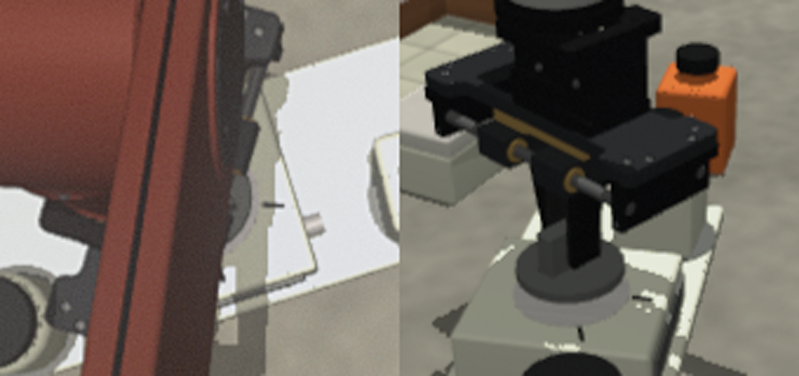

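The knob follows the jaws and is at about 0.98 rad, still pulled up. First gentle downward probe.

Call:
play_rows(rows=[{"dp":[0,0,0.15],"rot":[0,0,0],"claw":1},{"dp":[0,0,0.15],"rot":[0,0,0],"claw":1},{"dp":[0,0,0.08],"rot":[0,0,0],"claw":1},{"dp":[0,0,0],"rot":[0,0,0],"claw":1}])

```text
clock: 7.48
tool_pos: [0.5809, 0.0579, 0.0992]
eef_rot: [[0.27, 0.963, 0.002], [0.963, -0.27, -0.001], [-0.0, 0.002, -1.0]]
wrist_force: [2.4, -5.1, 2.8]
width: 0.0136
```

Call:
play_rows(rows=[{"dp":[0,0,0.04],"rot":[0,0,0],"claw":1},{"dp":[0,0,0],"rot":[0,0,0],"claw":1}])

```text
clock: 7.72
tool_pos: [0.5809, 0.058, 0.0988]
eef_rot: [[0.27, 0.963, 0.002], [0.963, -0.27, -0.001], [-0.0, 0.002, -1.0]]
wrist_force: [3.1, -4.7, 3.2]
width: 0.0137
```

Call:
play_rows(rows=[{"dp":[0,0,0.03],"rot":[0,0,0],"claw":1},{"dp":[0,0,0],"rot":[0,0,0],"claw":1}])

```text
clock: 7.98
tool_pos: [0.5809, 0.058, 0.0985]
eef_rot: [[0.27, 0.963, 0.002], [0.963, -0.27, -0.001], [-0.0, 0.002, -1.0]]
wrist_force: [2.7, -4.1, 2.4]
width: 0.0142
```

Call:
play_rows(rows=[{"dp":[0,0,0.03],"rot":[0,0,0],"claw":1},{"dp":[0,0,0],"rot":[0,0,0],"claw":1}])

```text
clock: 8.22
tool_pos: [0.581, 0.0579, 0.0983]
eef_rot: [[0.27, 0.963, 0.002], [0.963, -0.27, -0.001], [-0.0, 0.002, -1.0]]
wrist_force: [2.7, -4.0, 4.6]
width: 0.0141
```

Call:
play_rows(rows=[{"dp":[0,0,0.03],"rot":[0,0,0],"claw":1},{"dp":[0,0,0],"rot":[0,0,0],"claw":1}])

```text
clock: 8.48
tool_pos: [0.581, 0.058, 0.0982]
eef_rot: [[0.27, 0.963, 0.002], [0.963, -0.27, -0.001], [-0.0, 0.002, -1.0]]
wrist_force: [2.7, -4.9, 3.6]
width: 0.0136
```

Call:
play_rows(rows=[{"dp":[0,0,0.03],"rot":[0,0,0],"claw":1},{"dp":[0,0,0],"rot":[0,0,0],"claw":1}])

```text
clock: 8.72
tool_pos: [0.581, 0.058, 0.098]
eef_rot: [[0.27, 0.963, 0.002], [0.963, -0.27, -0.001], [-0.0, 0.002, -1.0]]
wrist_force: [2.3, -4.7, 4.8]
width: 0.0138
```

Call:
play_rows(rows=[{"dp":[0,0,0.03],"rot":[0,0,0],"claw":1},{"dp":[0,0,0],"rot":[0,0,0],"claw":1}])

```text
clock: 8.98
tool_pos: [0.581, 0.058, 0.0978]
eef_rot: [[0.27, 0.963, 0.002], [0.963, -0.27, -0.001], [-0.0, 0.002, -1.0]]
wrist_force: [1.6, -5.6, 6.9]
width: 0.014
```

Call:
play_rows(rows=[{"dp":[0,0,0.04],"rot":[0,0,0],"claw":1},{"dp":[0,0,0],"rot":[0,0,0],"claw":1}])

```text
clock: 9.22
tool_pos: [0.581, 0.058, 0.0976]
eef_rot: [[0.27, 0.963, 0.002], [0.963, -0.27, -0.001], [-0.0, 0.002, -1.0]]
wrist_force: [0.9, -4.6, 6.8]
width: 0.0141
```

```bash
python3 st.py
```

```text
t 9.225 p [0.581  0.058  0.0976] yawx 74.33 tilt [ 1.8e-03 -6.0e-04 -1.0e+00] F [ 0.91 -4.64  6.84] M [-1.02  -0.319 -0.036] w 0.0141 q6 13.7
to axis in tool cm [-0.02 -0.07  1.06]
```

Call:
play_rows(rows=[{"dp":[0,0,0.06],"rot":[0,0,0],"claw":1},{"dp":[0,0,0],"rot":[0,0,0],"claw":1}])

```text
clock: 9.48
tool_pos: [0.5811, 0.0581, 0.0973]
eef_rot: [[0.27, 0.963, 0.002], [0.963, -0.27, -0.001], [-0.0, 0.002, -1.0]]
wrist_force: [0.2, -4.2, 8.8]
width: 0.0142
```

It is resting on a land: the force rises and z lags the command. Now lift, turn 4.5°, and press the same amount again.

Call:
play_rows(rows=[{"dp":[0,0,-0.3],"rot":[0,0,0],"claw":1},{"dp":[0,0,-0.1],"rot":[0,0,-2.5],"claw":1},{"dp":[0,0,0],"rot":[0,0,-2],"claw":1},{"dp":[0,0,0.1],"rot":[0,0,0],"claw":1},{"dp":[0,0,0.15],"rot":[0,0,0],"claw":1},{"dp":[0,0,0.15],"rot":[0,0,0],"claw":1},{"dp":[0,0,0],"rot":[0,0,0],"claw":1}])

```text
clock: 10.35
tool_pos: [0.581, 0.0579, 0.0961]
eef_rot: [[0.194, 0.981, 0.002], [0.981, -0.194, -0.001], [-0.0, 0.002, -1.0]]
wrist_force: [3.3, -4.3, 1.8]
width: 0.0137
```

Now z follows the command with low force, so the key seems to have entered the notch. Continuing down gently.

Call:
play_rows(rows=[{"dp":[0,0,0.1],"rot":[0,0,0],"claw":1},{"dp":[0,0,0.1],"rot":[0,0,0],"claw":1},{"dp":[0,0,0],"rot":[0,0,0],"claw":1}])

```text
clock: 10.72
tool_pos: [0.5809, 0.058, 0.0941]
eef_rot: [[0.194, 0.981, 0.002], [0.981, -0.194, -0.001], [-0.0, 0.002, -1.0]]
wrist_force: [3.7, -4.7, 2.2]
width: 0.0135
```

```bash
python3 st.py
```

```text
t 10.725 p [0.5809 0.058  0.0941] yawx 78.83 tilt [ 1.7e-03 -6.0e-04 -1.0e+00] F [ 3.65 -4.73  2.17] M [-1.026 -0.824  0.054] w 0.0135 q6 9.2
to axis in tool cm [-0.01 -0.07  0.71]
```

Call:
play_rows(rows=[{"dp":[0,0,0.1],"rot":[0,0,0],"claw":1},{"dp":[0,0,0.1],"rot":[0,0,0],"claw":1},{"dp":[0,0,0.1],"rot":[0,0,0],"claw":1},{"dp":[0,0,0.1],"rot":[0,0,0],"claw":1},{"dp":[0,0,0],"rot":[0,0,0],"claw":1}])

```text
clock: 11.35
tool_pos: [0.581, 0.058, 0.0901]
eef_rot: [[0.194, 0.981, 0.002], [0.981, -0.194, -0.001], [-0.0, 0.002, -1.0]]
wrist_force: [3.5, -5.1, 2.2]
width: 0.0137
```

Call:
play_rows(rows=[{"dp":[0,0,0.08],"rot":[0,0,0],"claw":1},{"dp":[0,0,0],"rot":[0,0,0],"claw":1}])

```text
clock: 11.6
tool_pos: [0.581, 0.058, 0.0894]
eef_rot: [[0.194, 0.981, 0.002], [0.981, -0.194, -0.001], [-0.0, 0.002, -1.0]]
wrist_force: [3.6, -4.8, 2.1]
width: 0.0137
```

Call:
play_rows(rows=[{"dp":[0,0,0.06],"rot":[0,0,0],"claw":1},{"dp":[0,0,0],"rot":[0,0,0],"claw":1}])

```text
clock: 11.85
tool_pos: [0.581, 0.058, 0.0888]
eef_rot: [[0.194, 0.981, 0.002], [0.981, -0.194, -0.001], [-0.0, 0.002, -1.0]]
wrist_force: [4.1, -4.7, 2.1]
width: 0.014
```

Call:
play_rows(rows=[{"dp":[0,0,0.06],"rot":[0,0,0],"claw":1},{"dp":[0,0,0],"rot":[0,0,0],"claw":1}])

```text
clock: 12.1
tool_pos: [0.581, 0.058, 0.0885]
eef_rot: [[0.194, 0.981, 0.002], [0.981, -0.194, -0.001], [-0.0, 0.002, -1.0]]
wrist_force: [1.8, -4.6, 3.7]
width: 0.0139
```

```bash
python3 st.py
```

```text
t 12.1 p [0.581  0.058  0.0885] yawx 78.83 tilt [ 1.8e-03 -6.0e-04 -1.0e+00] F [ 1.84 -4.58  3.73] M [-1.069 -0.621 -0.018] w 0.0139 q6 9.2
to axis in tool cm [-0.01 -0.07  0.15]
```

Call:
play_rows(rows=[{"dp":[0,0,0.08],"rot":[0,0,0],"claw":1},{"dp":[0,0,0],"rot":[0,0,0],"claw":1},{"dp":[0,0,0],"rot":[0,0,0],"claw":1}])

```text
clock: 12.48
tool_pos: [0.5812, 0.058, 0.0885]
eef_rot: [[0.194, 0.981, 0.002], [0.981, -0.194, -0.001], [-0.0, 0.002, -1.0]]
wrist_force: [1.0, -4.1, 8.8]
width: 0.0139
```

The knob is home: z stops at the original home height (0.0885) while force rises. Unloading the push, then opening and lifting off.

Call:
play_rows(rows=[{"dp":[0,0,-0.1],"rot":[0,0,0],"claw":1},{"dp":[0,0,0],"rot":[0,0,0],"claw":0.75},{"dp":[0,0,0],"rot":[0,0,0],"claw":0.5},{"dp":[0,0,0],"rot":[0,0,0],"claw":0.5},{"dp":[0,0,0],"rot":[0,0,0],"claw":0.5}])

```text
clock: 13.1
tool_pos: [0.5798, 0.0587, 0.0876]
eef_rot: [[0.193, 0.981, -0.001], [0.981, -0.193, 0.0], [0.0, -0.001, -1.0]]
wrist_force: [0.5, 0.6, 0.1]
width: 0.0405
```

Call:
play_rows(rows=[{"dp":[0,0,-1],"rot":[0,0,0],"claw":0.5},{"dp":[0,0,-2],"rot":[0,0,0],"claw":0.5},{"dp":[0,0,-3],"rot":[0,0,0],"claw":0.5},{"dp":[0,0,-3],"rot":[0,0,0],"claw":0.5},{"dp":[0,0,-3],"rot":[0,0,0],"claw":0.5},{"dp":[0,-5,0],"rot":[0,0,0],"claw":0.5},{"dp":[0,-5,0],"rot":[0,0,0],"claw":0.5},{"dp":[0,-5,0],"rot":[0,0,0],"claw":0.5},{"dp":[0,0,0],"rot":[0,0,0],"claw":0.5}])

```text
clock: 14.22
tool_pos: [0.4306, 0.088, 0.2091]
eef_rot: [[0.192, 0.981, 0.001], [0.981, -0.192, 0.0], [0.0, 0.001, -1.0]]
wrist_force: [0.7, 0.7, -0.0]
width: 0.0437
```

```bash
python3 st.py; python3 - <<'E'
from h import *
a=viewer.capture("top");b=viewer.capture("side");cv2.imwrite("pics/top9.png",a);cv2.imwrite("pics/side9.png",b)
cv2.imwrite("pics/c9.png",cv2.resize(np.hstack([a[130:320,140:420],b[190:380,200:360]]),None,fx=1.8,fy=1.8,interpolation=cv2.INTER_CUBIC))
E
```

```text
t 14.225 p [0.4306 0.088  0.2091] yawx 78.92 tilt [ 9.e-04  2.e-04 -1.e+00] F [ 0.72  0.75 -0.01] M [ 0.022 -0.1   -0.002] w 0.0437 q6 12.3
to axis in tool cm [-0.08 15.26 12.22]
```

View pics/c9.png

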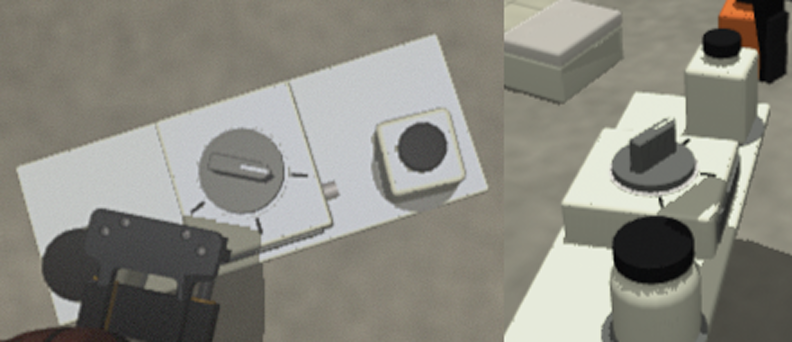

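The nose points at the right-hand mark, the skirt sits low on the block, and the bottle (cap at top pixel 374,212) and jar stand where they were. The gripper is clear, so I'm handing in.

```bash
python3 - <<'E'
from h import *
from rig import job
a,b=(cv2.imread(f"pics/side{i}.png")[400-90:400,255:312].astype(int) for i in(0,9));print("jar diff",abs(a-b).mean())
print(job.hand_in())
E
```

```text
jar diff 15.214554905782975
the job is handed in; nothing more can be done
None
```

The wash line is switched to the square bottle and the job is handed in at about 14 s of the 51 s allowed; no verdict was reported.

**What I did:** The square bottle stands on the right (-y) side, so the target was the +1.2 rad mark. I gripped the bar, pulled the knob up about 14 mm and turned it counter-clockwise. The first light press, at about 0.98 rad, came to rest on a land with under 10 N at the wrist. I lifted, turned 4.5° more and pressed again at about 1.06 rad. There the key went in freely, and I pushed the knob home, released it and backed off.

**What the last checks showed:**
- **Knob home:** the tool stopped at 0.0885 m, against 0.0886 m when I first gripped it. The force there rose to only about 9 N.
- **Picture after release:** the nose points towards the right mark and the skirt sits low on the block. The bottle's cap is within about a pixel of where it was, and the wrist force is near zero.
- **Jar:** it looks unmoved in the side view, but the top view of it was partly hidden by the gripper. An image difference over the jar gave a mean of 15, which I had no time to examine. I put it down to the arm's changed shadow, since the arm never registered contact with the jar.

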